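# Clear the sawing scrap off the bench

## Task

Clear the leftovers of sawing off the bench into the grey scrap bin: the two short steel offcuts (one of angle, one of square tube) and the square bar remnant that was left in the saw guide. The bar is heavy and must be carried level: draw it by its protruding end straight out of the guide until it is wholly clear, let go of it lying flat on the bench, then take it again by its middle and lift it into the bin. Leave the lens parts, gauge block and other tools where they are.

Things in the scene. Friction and masses are not known exactly. Their poses are not given: they have to be found in the camera images.
- scrap_bin: fixed open-topped rectangular bin of grey painted sheet steel, 246 (its x) x 156 (its y) x 70 mm high, walls and floor 3 mm, slightly rolled rim. Origin: centre of its underside, on the bench; z up
- saw_guide: fixed aluminium saw guide: two upright cheeks 150 mm long (its y), 40 high, 10 thick, 28 mm apart inside; low feet reach 36 mm either side of the middle; straps over both ends, top at 45 mm. No floor: the bar in it lies on the bench. Open at both ends (y = -75, +75 mm). Origin: on the bench at its centre; the bar sticks out at its +y end and is drawn out along +y
- bar: loose square bar remnant of dark steel with bright sawn ends, 22 x 180 (its y) x 22 mm, about 0.6 kg. It starts inside the guide with 45 mm sticking out of the guide's +y end. Origin: centre of its underside
- bar_mid (a point): the bar's centre, 11 mm over its underside
- bar_tip (a point): middle of the bar's +y end face, the end that sticks out of the guide at the start
- bar_tail (a point): middle of the bar's -y end face
- angle_offcut: loose short offcut of bright steel angle (L section): flat leg 30 mm (its x) x 40 mm long (its y) x 5 mm, upright leg 29 mm high, 5 mm thick, along its -x edge. Grip it over its two sawn ends (40 mm apart along y) close by the upright leg. Origin: middle of its footprint, underside
- tube_offcut: loose short offcut of bright steel square tube, lying down: 30 (x) x 38 (its y, the open way through) x 30 mm high, wall 3 mm; grip it across its closed sides (along x). Origin: middle of its footprint, underside
- gauge_block: bystander, stays: black block 20 x 28 x 34 mm; origin under its centre
- lens_cell_19: bystander, stays: black and silver round lens cell, 30 mm across, 20 mm high; origin under its centre
- lens_cell_11: bystander, stays: black round lens cell with silver rims, 32 mm across, 21 mm high; origin under its centre
- loupe: bystander, stays: black loupe 41 mm across, 36 mm high; origin under its centre
- dust_blower: bystander, stays: red rubber dust blower standing up, 54 mm across, 110 mm high; origin under its centre
- marker_1: bystander, stays: marker pen lying down, 17 x 135 (its y) x 16 mm; origin under its centre

How it is judged:
By the outcome, as a careful person would: the job done as asked, in the order asked, and still so for the second after the job is handed in, with the robot touching nothing.
It also fails if it takes over 72 s, if anything falls off the work surface, if the arm or the gripper's body presses on something with over 40 N, if the wrist force passes 120 N, or if a joint passes its speed limit or range.

## Robot

A 6-joint arm with a two-finger parallel gripper is mounted at the origin on a cart in front of the work surface, level with it; the furniture and walls round the work are solid. World frame = base frame: x ahead of the robot, y to its left, z up, the work surface at z = 0. Lengths are in m, angles in rad, forces in N, time in s.
With the tool pointing down it reaches from about 0.35 to 0.775 m from the base axis. Payload 5.5 kg.
Tool frame: the origin (TCP) lies between the finger pads, 19 mm behind the fingertips; this is the grasp point; z points along the fingers, y is the line along which they close (so a half turn about z gives the same grasp; the last joint's range is limited). The gripper opens to 85 mm and grips with 20 to 120 N. Pads are 22 mm wide; open, the fingers measure 114 mm over their backs; the gripper's body (76 mm by 85 mm) begins 54 mm behind the grasp point. The pads swing forward as they close: fully open they stand 13 mm farther back than shut.
Start: joints at [1.119, 0.313, 0.046, 1.304, 0, 1.431], TCP at [0.176, 0.547, 0.25] pointing down, gripper open.
Joint ranges: [-2.76, 2.76], [-0.86, 1.69], [-1.03, 1.26], [-2.2, 2.34], [-1.47, 1.5], [-3.14, 3.14]. Speed limits (rad/s): [2.57, 2.57, 3.14, 3.14, 3.14, 3.14].

## Interface

Orientations are given as a unit quaternion [w, x, y, z].
In Python, from workcell import env gives the robot as it stands.
- The arm moves only by the tool move_arm, never from a script. Its argument "moves" is one flat list of numbers, 5 for each row, row after row: the shift along the world's x, y, z in m, then the turn about the world's z in rad, then the finger opening in m, from 0 to 0.0854. A call has 1 to 12 rows; each row is the pose to reach, as a shift and turn from the pose commanded when the call began; what a row does not reach only later rows make up. A row lasts 1/12 s, in which the tool goes at most 41.7 mm and 7.16 degrees, less where a joint would pass 70% of its speed; a pose out of reach is approached as far as the arm can. A call with a gripper value outside its range is refused whole. The fingers move at their own pace and stop on an object; "newtons" is the grip in N (left out, the last holds). Time passes only in rows, so rows that repeat a pose let the fingers close. It gives the time, the measured TCP pose, the force, the opening and the grip force at its end, in the units of the state.
- env.get_state(): the state, without advancing time (a new reading comes with each control period).
- env.read_camera(name): name is "scene" or "top"; returns a dict with "pixels" (480x640x3 uint8, red, green, blue), "camera_matrix" (3x3 intrinsics, pixels), "rvec" (rotation vector, rad) and "tvec" (3), from world to camera coordinates, as OpenCV has them. Camera axes: x right, y down, z forward; pixel columns grow to the right and rows downward; lengths in m; the calibration is good to about 2 mm. A picture is of the moment at which its call begins. There is no depth.
- env.hand_in(): hands the job in; it is judged then, once.
The state is a dict: "clock": time; "joint_pos": joint angles; "qvel": joint speeds; "tau": joint torques, N m; "tcp_pos": TCP position; "orientation": TCP orientation; "wrist_force": force on the tool from outside, world axes, zero at the start; "ft_torque": the same for the moment, N m; "finger_gap": finger opening in m; "grip_force": force on a finger pad.
Only numpy, scipy, OpenCV 4.12 (cv2) and the standard library are available. Lean on these libraries where they do the work, as an engineer would, in place of code of your own. Each camera call takes 0.05 s, during which the arm holds its last target. There are 200 camera calls.

## Working session

There is one attempt and no reset: what is moved stays moved. The work goes in short steps, Python scripts to look and compute and a tool call to move; the robot and the scene stay as the last step left them, time stands still between calls to the robot, and variables do not carry over. Pictures are saved under pics/ and viewed, at most 10 in all, crops included, and the job is handed in when it is done.

Besides the shell and the picture viewer there is one more tool, called after "Emit:" as name(argument=value, ...), one argument or row to a line, values as JSON. move_arm: Moves the arm, as the interface text tells. Its arguments: {"type":"object","properties":{"moves":{"type":"array"},"newtons":{"type":"number"}},"required":["moves"]}

```bash
mkdir -p pics; ls; cat > h.py <<'E'
import numpy as np, cv2
from workcell import env
def ray(c,uv,z):
    R=cv2.Rodrigues(np.array(c["rvec"],float))[0]; t=np.array(c["tvec"],float).reshape(3)
    K=np.array(c["camera_matrix"],float)
    o=-R.T@t; d=R.T@np.linalg.inv(K)@np.array([uv[0],uv[1],1.])
    return o+d*(z-o[2])/d[2]
def snap(n,f):
    c=env.read_camera(n); cv2.imwrite("pics/"+f,c["pixels"][:,:,::-1]); np.savez("pics/"+f[:-4]+".npz",**c); return c
E
python3 - <<'E'
from h import *
for n in("scene","top"):
    c=snap(n,n+"0.png"); R=cv2.Rodrigues(np.array(c["rvec"],float))[0]; print(n,-R.T@np.array(c["tvec"]).reshape(3), c["camera_matrix"])
s=env.get_state();print(s)
E
```

```text
pics
scene [-0.03562523 -0.61892925  0.79689993] [[506.19828779   0.         309.96013388]
 [  0.         506.19828779 246.34286773]
 [  0.           0.           1.        ]]
top [0.29695698 0.01683669 1.12856231] [[490.69262474   0.         314.62343746]
 [  0.         490.69262474 241.85879962]
 [  0.           0.           1.        ]]
{'clock': 0.1, 'joint_pos': array([ 1.11939449e+00,  3.13930992e-01,  4.51022762e-02,  1.30357311e+00,
       -4.47026998e-06,  1.43123036e+00]), 'qvel': array([-0.00015248, -0.00031332,  0.00317479, -0.00033004, -0.00014198,
       -0.00038827]), 'tau': array([ 3.59009093e-03, -4.81726527e+01,  2.99243331e+01,  1.27465610e-02,
       -1.07879255e-04, -9.25518968e-07]), 'tcp_pos': array([0.17622529, 0.54689984, 0.24919872]), 'orientation': array([-2.31624590e-04,  1.55286911e-01,  9.87869086e-01, -7.68610110e-04]), 'wrist_force': array([-0.18417247,  0.01181381,  0.5192751 ]), 'ft_torque': array([0.00980015, 0.04242464, 0.03915917]), 'grip_force': 0.0, 'finger_gap': 0.08558078063135148}
```

View pics/top0.png

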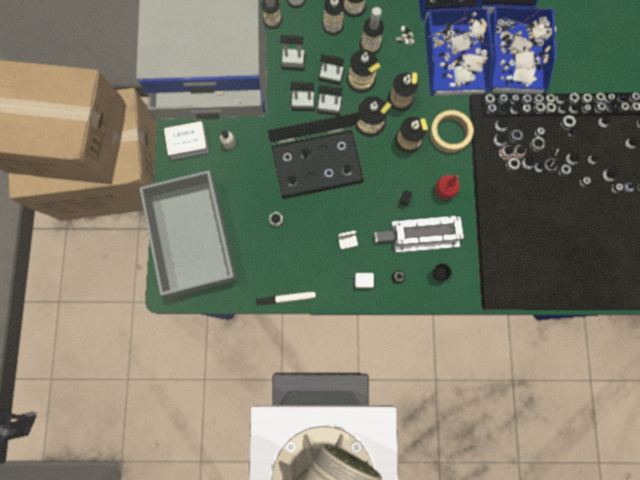

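View pics/scene0.png

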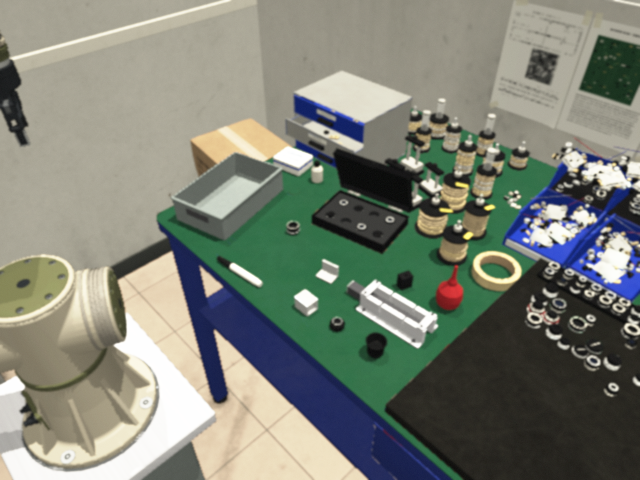

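The top view shows the bin at (187,233), angle at (348,240), tube at (364,281), bar tip at about (376,237), guide at (428,233), lens cell at (398,277), loupe at (442,272), gauge block at (406,199) and blower at (448,187). I'll enlarge both views.

```bash
python3 - <<'E'
from h import *
a=cv2.imread("pics/top0.png")[175:300,325:475]; b=cv2.imread("pics/scene0.png")[250:365,285:475]
cv2.imwrite("pics/ct.png",cv2.resize(a,None,fx=4.7,fy=4.7,interpolation=cv2.INTER_CUBIC))
cv2.imwrite("pics/cs.png",cv2.resize(b,None,fx=4.2,fy=4.2,interpolation=cv2.INTER_CUBIC))
c=np.load("pics/top0.npz")
print(cv2.Rodrigues(c["rvec"])[0])
for p in[(141,187),(210,172),(234,278),(165,296)]: print(p,ray(c,p,.07))
print(cv2.projectPoints(np.array([[.176,.547,.25]]),c["rvec"],c["tvec"],c["camera_matrix"],None)[0])
# white-ish blobs
hsv=cv2.cvtColor(c["pixels"],cv2.COLOR_RGB2HSV)
m=((hsv[...,2]>110)&(hsv[...,1]<90)).astype(np.uint8); m[:175]=0;m[300:]=0;m[:,:330]=0;m[:,475:]=0
n,l,st,ce=cv2.connectedComponentsWithStats(m)
for i in range(1,n):
    if st[i,4]>40:
        k=cv2.findContours((l==i).astype(np.uint8),0,2)[0][0]; r=cv2.minAreaRect(k); print(st[i],r); print(cv2.boxPoints(r).round(1).tolist())
E
```

```text
[[ 0.00376155 -0.99998817 -0.00308395]
 [-0.98128334 -0.00309739 -0.19254457]
 [ 0.19253274  0.00375049 -0.98128338]]
(141, 187) [0.62922064 0.41205983 0.07      ]
(210, 172) [0.66502066 0.25826891 0.07      ]
(234, 278) [0.42424492 0.19539098 0.07      ]
(165, 296) [0.3847995 0.3427038 0.07     ]
[[[  6.54528233 408.88977384]]]
[ 391  215   74   38 2132] ((427.80023193359375, 233.45217895507812), (33.005882263183594, 71.68600463867188), 85.03025817871094)
[[390.70001220703125, 220.10000610351562], [462.1000061035156, 213.89999389648438], [464.8999938964844, 246.8000030517578], [393.5, 253.0]]
[338 230  21  20 332] ((347.6730651855469, 239.36538696289062), (17.454336166381836, 20.003847122192383), 78.69007110595703)
[[336.20001220703125, 232.8000030517578], [355.79998779296875, 228.8000030517578], [359.20001220703125, 246.0], [339.6000061035156, 249.89999389648438]]
[374 231  20  11 153] ((383.5, 236.0), (10.0, 19.0), 90.0)
[[374.0, 231.0], [393.0, 231.0], [393.0, 241.0], [374.0, 241.0]]
[355 272  20  16 311] ((364.5, 279.5), (15.0, 19.0), 90.0)
[[355.0, 272.0], [374.0, 272.0], [374.0, 287.0], [355.0, 287.0]]
```

View pics/ct.png

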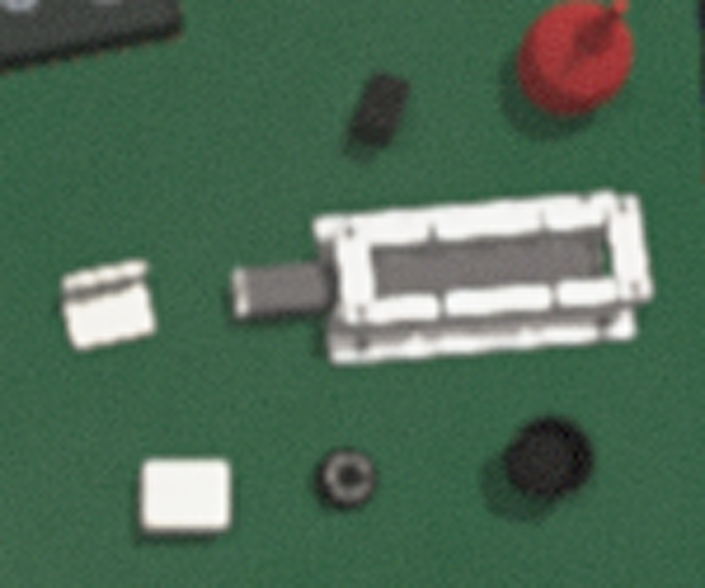

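View pics/cs.png

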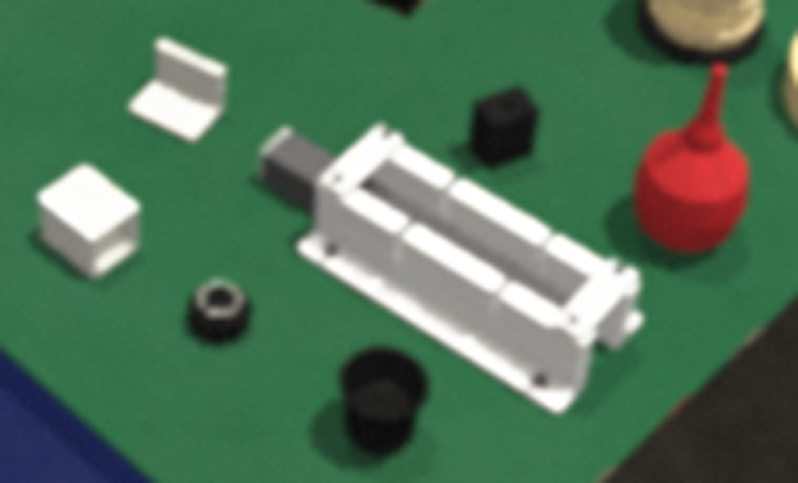

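Crops: the angle's upright leg is on its far (+x) side and the tube's opening faces ±y. The bar tip's top edge runs (235,268)–(240,318) in the 4.7x top crop. I'll cast these corners onto planes at the right heights.

```bash
python3 - <<'E'
from h import *
c=np.load("pics/top0.npz"); s=np.load("pics/scene0.npz")
T=lambda p,z:ray(c,(325+(p[0]-1.85)/4.7,175+(p[1]-1.85)/4.7),z)
S=lambda p,z:ray(s,(285+(p[0]-1.6)/4.2,250+(p[1]-1.6)/4.2),z)
def show(n,P):
    P=np.array(P); print(n,(P[:,:2]*1000).round(1).tolist(),'mean',(P.mean(0)[:2]*1000).round(1),'edges',(np.linalg.norm(np.roll(P,-1,0)-P,axis=1)*1000).round(1),
     'ang',[round(float(np.degrees(np.arctan2(*(np.roll(P,-1,0)-P)[i,1::-1]))),1) for i in range(len(P))])
show('tube T',[T(p,.03) for p in[(142,460),(231,460),(231,529),(140,529)]])
show('tube S',[S(p,.03) for p in[(85,164),(140,207),(95,243),(38,199)]])
show('anglefoot T',[T(p,.005) for p in[(66,305),(146,293),(157,332),(77,349)]])
show('angleleg top T',[T(p,.029) for p in[(63,275),(147,261)]])
show('angleleg top S',[S(p,.029) for p in[(157,38),(227,68)]])
show('anglefoot S',[S(p,.005) for p in[(128,105),(193,140)]])
show('guide T top z40',[T(p,.04) for p in[(315,218),(635,195),(650,300),(335,322)]])
show('guide strap z45 S',[S(p,.045) for p in[(380,125),(640,272),(575,330),(315,185)]])
show('bar tip T',[T(p,.022) for p in[(235,268),(238,318)]])
show('bar sides far T',[T(p,.022) for p in[(240,268),(325,262)]])
show('bar sides near T',[T(p,.022) for p in[(245,319),(325,311)]])
show('bar tip S',[S(p,.022) for p in[(285,128),(261,146)]])
show('cell T',[T((347,478),.02)]); show('gauge T',[T(p,.034) for p in[(380,73),(408,80),(392,125),(360,118)]])
show('loupe',[T((549,457),.036)])
show('bin',[ray(c,p,.07) for p in[(141,187),(210,172),(234,278),(165,296)]])
show('others: pen, cell19',[ray(c,(286,298),.01),ray(c,(276,218),.02)]);show('box',[ray(c,p,.03) for p in[(272,140),(355,131),(362,183),(281,197)]])
show('boxlid',[ray(c,p,.08) for p in[(270,127),(353,113)]])
E
```

```text
tube T [[442.5, -69.8], [442.6, -112.5], [409.5, -111.8], [409.4, -68.5]] mean [426.  -90.6] edges [42.7 33.1 43.4 33.1] ang [-89.8, 178.9, 90.2, -2.3]
tube S [[441.6, -73.5], [441.4, -113.0], [410.1, -114.8], [409.3, -74.8]] mean [425.6 -94.1] edges [39.5 31.4 40.  32.3] ang [-90.2, -176.8, 91.1, 2.3]
anglefoot T [[523.2, -35.0], [529.4, -74.8], [509.7, -80.0], [501.0, -40.3]] mean [515.8 -57.5] edges [40.3 20.4 40.6 22.8] ang [-81.1, -165.2, 102.3, 13.5]
angleleg top T [[533.3, -32.5], [540.4, -73.5]] mean [536.8 -53. ] edges [41.6 41.6] ang [-80.2, 99.8]
angleleg top S [[531.1, -32.2], [541.4, -73.8]] mean [536.2 -53. ] edges [42.8 42.8] ang [-76.1, 103.9]
anglefoot S [[502.1, -40.2], [508.7, -82.0]] mean [505.4 -61.1] edges [42.3 42.3] ang [-81.0, 99.0]
guide T top z40 [[559.6, -154.3], [571.5, -309.9], [519.5, -314.3], [508.2, -162.5]] mean [ 539.7 -235.3] edges [156.1  52.2 152.2  52. ] ang [-85.6, -175.1, 94.2, 9.1]
guide strap z45 S [[554.7, -165.7], [569.5, -310.8], [521.1, -311.1], [502.2, -170.8]] mean [ 536.9 -239.6] edges [145.8  48.4 141.5  52.7] ang [-84.2, -179.6, 97.
[... 527 characters left out ...]
 -202.9], [608.1, -194.3], [611.6, -178.7]] mean [ 621.4 -191.3] edges [14.1 24.6 16.  25.4] ang [-104.6, 159.4, 77.3, -24.6]
loupe [[443.8, -263.3]] mean [ 443.8 -263.3] edges [0.] ang [0.0]
bin [[629.2, 412.1], [665.0, 258.3], [424.2, 195.4], [384.8, 342.7]] mean [525.8 302.1] edges [157.9 248.9 152.5 254.1] ang [-76.9, -165.4, 105.0, 15.8]
others: pen, cell19 [[386.2, 85.7], [570.7, 111.1]] mean [478.5  98.4] edges [186.5 186.5] ang [7.8, -172.2]
box [[759.1, 123.4], [782.4, -74.3], [653.0, -89.1], [618.5, 99.6]] mean [703.2  14.9] edges [199.1 130.3 191.8 142.6] ang [-83.3, -173.5, 100.4, 9.6]
boxlid [[769.6, 123.7], [804.4, -66.1]] mean [787.   28.8] edges [193. 193.] ang [-79.6, 100.4]
```

Emit:
move_arm(
  moves=[0.355,-0.601,-0.13,0.476,0.056,0.355,-0.601,-0.13,0.476,0.056,0.355,-0.601,-0.13,0.476,0.056,0.355,-0.601,-0.13,0.476,0.056,0.355,-0.601,-0.13,0.476,0.056,0.355,-0.601,-0.13,0.476,0.056,0.355,-0.601,-0.13,0.476,0.056,0.355,-0.601,-0.13,0.476,0.056,0.355,-0.601,-0.13,0.476,0.056,0.355,-0.601,-0.13,0.476,0.056,0.355,-0.601,-0.13,0.476,0.056,0.355,-0.601,-0.13,0.476,0.056],
  newtons=40,
)

```text
clock: 1.1
tcp_pos: [0.4222, 0.1301, 0.1598]
orientation: [-0.0, -0.082, 0.997, 0.0]
wrist_force: [1.5, 0.5, 0.6]
finger_gap: 0.0559
grip_force: 0.0
```

Emit:
move_arm(
  moves=[0.105,-0.177,-0.038,0,0.056,0.105,-0.177,-0.038,0,0.056,0.105,-0.177,-0.038,0,0.056,0.105,-0.177,-0.038,0,0.056,0.105,-0.177,-0.038,0,0.056,0.105,-0.177,-0.038,0,0.056,0.105,-0.177,-0.038,0,0.056,0.105,-0.177,-0.038,0,0.056],
)

```text
clock: 1.77
tcp_pos: [0.526, -0.0448, 0.1216]
orientation: [-0.001, -0.082, 0.997, 0.001]
wrist_force: [0.4, -0.3, -0.2]
finger_gap: 0.0559
grip_force: 0.0
```

```bash
python3 - <<'E'
from h import *
print(env.get_state()["tcp_pos"])
a=snap("top","t1.png")["pixels"][200:300,325:445,::-1]; b=snap("scene","s1.png")["pixels"][230:350,285:445,::-1]
cv2.imwrite("pics/c1.png",np.hstack([cv2.resize(a,(400,333)),cv2.resize(b,(400,300))[:300] if 0 else cv2.resize(b,(400,333))]))
E
```

```text
[ 0.52598336 -0.04483629  0.1215583 ]
```

View pics/c1.png

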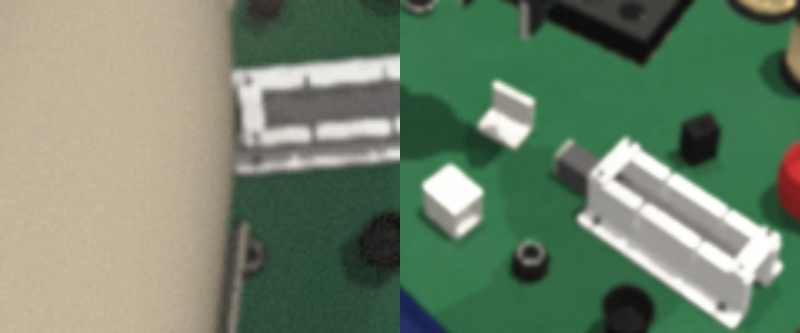

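The scene half shows angle, tube and bar undisturbed; the arm hides them in the top half. Now I correct sideways and go down.

Emit:
move_arm(
  moves=[0.005,-0.0095,-0.03,0,0.056,0.005,-0.0095,-0.05,0,0.056,0.005,-0.0095,-0.065,0,0.056,0.005,-0.0095,-0.08,0,0.056,0.005,-0.0095,-0.09,0,0.056,0.005,-0.0095,-0.098,0,0.056,0.005,-0.0095,-0.098,0,0.056,0.005,-0.0095,-0.098,0,0.056],
)

```text
clock: 2.53
tcp_pos: [0.5318, -0.0538, 0.0244]
orientation: [-0.0, -0.082, 0.997, 0.0]
wrist_force: [-0.1, 0.1, 0.1]
finger_gap: 0.0557
grip_force: 0.0
```

Emit:
move_arm(
  moves=[0,0,0,0,0.03,0,0,0,0,0.03,0,0,0,0,0.03,0,0,0,0,0.03,0,0,0,0,0.03,0,0,0,0,0.03],
)

```text
clock: 3.03
tcp_pos: [0.5329, -0.0545, 0.0255]
orientation: [0.001, -0.082, 0.997, -0.0]
wrist_force: [-0.6, 1.0, 6.8]
finger_gap: 0.0389
grip_force: 40.5
```

Emit:
move_arm(
  moves=[0,0,0.02,0,0.03,0,0,0.06,0,0.03,0,0,0.1,0,0.03,0.0565,0.3186,0.12,-1.48,0.03,0.0565,0.3186,0.12,-1.48,0.03,0.0565,0.3186,0.12,-1.48,0.03,0.0565,0.3186,0.12,-1.48,0.03,0.0565,0.3186,0.12,-1.48,0.03,0.0565,0.3186,0.12,-1.48,0.03,0.0565,0.3186,0.12,-1.48,0.03,0.0565,0.3186,0.12,-1.48,0.03,0.0565,0.3186,0.12,-1.48,0.03],
)

```text
clock: 4.03
tcp_pos: [0.5889, 0.2695, 0.1445]
orientation: [0.0, 0.434, 0.901, 0.001]
wrist_force: [1.0, -1.2, -0.4]
finger_gap: 0.038
grip_force: 40.6
```

Emit:
move_arm(
  moves=[0,-0.005,-0.02,-0.125,0.03,0,-0.005,-0.03,-0.25,0.03,0,-0.005,-0.04,-0.375,0.03,0,-0.005,-0.06,-0.419,0.03,0,-0.005,-0.08,-0.419,0.03,0,-0.005,-0.1,-0.419,0.03,0,-0.005,-0.11,-0.419,0.03,0,-0.005,-0.11,-0.419,0.03,0,-0.005,-0.11,-0.419,0.03],
)

```text
clock: 4.78
tcp_pos: [0.588, 0.2589, 0.034]
orientation: [-0.0, 0.611, 0.792, -0.001]
wrist_force: [-0.4, 0.7, -0.3]
finger_gap: 0.0385
grip_force: 40.6
```

Emit:
move_arm(
  moves=[0,0,0,0,0.06,0,0,0,0,0.06,0,0,0,0,0.06,0,0,0,0,0.06,0,0,0.03,0,0.06,0,0,0.06,0,0.06,0,0,0.1,0,0.06,0,0,0.1,0,0.06],
)

```text
clock: 5.45
tcp_pos: [0.5926, 0.2605, 0.1433]
orientation: [0.004, 0.611, 0.792, 0.005]
wrist_force: [2.2, 0.6, 2.1]
finger_gap: 0.0604
grip_force: 0.0
```

```bash
python3 - <<'E'
from h import *
print(env.get_state()["tcp_pos"])
a=snap("scene","s2.png")["pixels"][140:320,160:400,::-1]
cv2.imwrite("pics/c2.png",cv2.resize(a,(720,540)))
E
```

```text
[0.59264721 0.26053478 0.14325923]
```

View pics/c2.png

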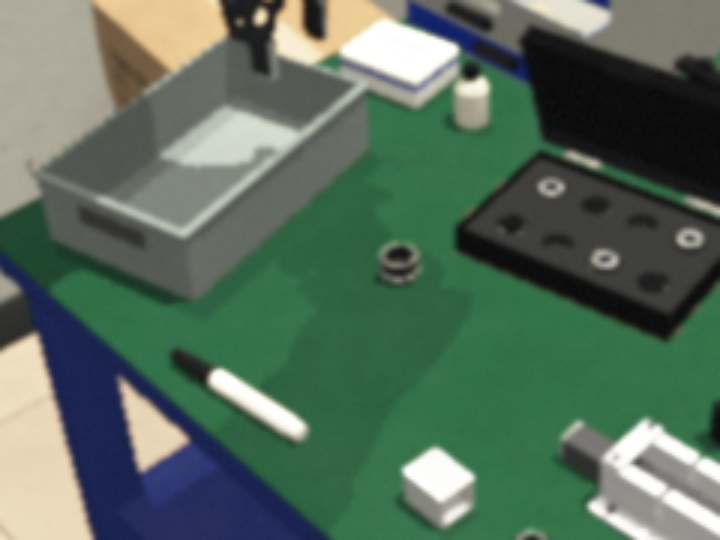

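The angle is off the bench and hidden in the bin; the pen, lens cell and tube (435,487 in the crop) are undisturbed. Next is the tube.

Emit:
move_arm(
  moves=[-0.164,-0.352,-0.03,-0.251,0.056,-0.164,-0.352,-0.03,-0.251,0.056,-0.164,-0.352,-0.03,-0.251,0.056,-0.164,-0.352,-0.03,-0.251,0.056,-0.164,-0.352,-0.03,-0.251,0.056,-0.164,-0.352,-0.03,-0.251,0.056,-0.164,-0.352,-0.03,-0.251,0.056,-0.164,-0.352,-0.03,-0.251,0.056,-0.164,-0.352,-0.03,-0.251,0.056,-0.164,-0.352,-0.03,-0.251,0.056,-0.164,-0.352,-0.03,-0.251,0.056,-0.164,-0.352,-0.03,-0.251,0.056],
)

```text
clock: 6.5
tcp_pos: [0.4239, -0.0933, 0.104]
orientation: [-0.0, 0.706, 0.708, 0.0]
wrist_force: [-0.0, -0.4, 0.2]
finger_gap: 0.0564
grip_force: 0.0
```

Emit:
move_arm(
  moves=[0,0,-0.01,0,0.056,0,0,-0.01,0,0.056,0,0,-0.01,0,0.056],
)

```text
clock: 6.75
tcp_pos: [0.4244, -0.0916, 0.0939]
orientation: [-0.001, 0.704, 0.71, -0.0]
wrist_force: [1.0, -0.4, -0.0]
finger_gap: 0.0562
grip_force: 0.0
```

Emit:
move_arm(
  moves=[0.0015,-0.0005,-0.025,0,0.056,0.0015,-0.0005,-0.045,0,0.056,0.0015,-0.0005,-0.06,0,0.056,0.0015,-0.0005,-0.069,0,0.056,0.0015,-0.0005,-0.069,0,0.056,0.0015,-0.0005,-0.069,0,0.056,0.0015,-0.0005,-0.069,0,0.02,0.0015,-0.0005,-0.069,0,0.02,0.0015,-0.0005,-0.069,0,0.02,0.0015,-0.0005,-0.069,0,0.02,0.0015,-0.0005,-0.069,0,0.02,0.0015,-0.0005,-0.069,0,0.02],
)

```text
clock: 7.75
tcp_pos: [0.427, -0.0937, 0.0264]
orientation: [0.001, 0.705, 0.709, 0.001]
wrist_force: [-0.5, 1.2, 6.9]
finger_gap: 0.0294
grip_force: 40.6
```

Emit:
move_arm(
  moves=[0,0,0.02,0,0.02,0,0,0.06,0,0.02,0,0,0.1,0,0.02,0.063,0.336,0.12,0.25,0.02,0.063,0.336,0.12,0.25,0.02,0.063,0.336,0.12,0.25,0.02,0.063,0.336,0.12,0.25,0.02,0.063,0.336,0.12,0.25,0.02,0.063,0.336,0.12,0.25,0.02,0.063,0.336,0.12,0.25,0.02,0.063,0.336,0.12,0.25,0.02,0.063,0.336,0.12,0.25,0.02],
)

```text
clock: 8.75
tcp_pos: [0.49, 0.2481, 0.1459]
orientation: [0.0, 0.609, 0.793, 0.002]
wrist_force: [0.6, 0.2, -0.9]
finger_gap: 0.0292
grip_force: 39.9
```

Emit:
move_arm(
  moves=[0,0,-0.02,0,0.02,0,0,-0.04,0,0.02],
)

```text
clock: 8.92
tcp_pos: [0.49, 0.2443, 0.106]
orientation: [0.001, 0.61, 0.792, 0.001]
wrist_force: [0.4, 0.0, -1.5]
finger_gap: 0.0295
grip_force: 39.9
```

Emit:
move_arm(
  moves=[0,-0.001,-0.025,0,0.02,0,-0.001,-0.05,0,0.02,0,-0.001,-0.068,0,0.02,0,-0.001,-0.068,0,0.02,0,-0.001,-0.068,0,0.05,0,-0.001,-0.068,0,0.05,0,-0.001,-0.068,0,0.05,0,-0.001,-0.068,0,0.05,0,-0.001,-0.03,0,0.05,0,-0.001,0.01,0,0.05,0,-0.001,0.03,0,0.05,0,-0.001,0.03,0,0.05],
)

```text
clock: 9.92
tcp_pos: [0.4927, 0.243, 0.1419]
orientation: [0.003, 0.611, 0.791, 0.005]
wrist_force: [1.2, -0.7, 0.5]
finger_gap: 0.0501
grip_force: 0.0
```

Emit:
move_arm(
  moves=[0.039,-0.382,-0.02,-0.166,0.05,0.039,-0.382,-0.02,-0.166,0.05,0.039,-0.382,-0.02,-0.166,0.05,0.039,-0.382,-0.02,-0.166,0.05,0.039,-0.382,-0.02,-0.166,0.05,0.039,-0.382,-0.02,-0.166,0.05,0.039,-0.382,-0.02,-0.166,0.05,0.039,-0.382,-0.02,-0.166,0.05,0.039,-0.382,-0.02,-0.166,0.05,0.039,-0.382,-0.02,-0.166,0.05,0.039,-0.382,-0.02,-0.166,0.05,0.039,-0.382,-0.02,-0.166,0.05],
)

```text
clock: 10.92
tcp_pos: [0.5275, -0.1407, 0.115]
orientation: [-0.0, 0.675, 0.737, 0.0]
wrist_force: [0.5, 0.0, 0.1]
finger_gap: 0.0502
grip_force: 0.0
```

Emit:
move_arm(
  moves=[0,0,-0.02,0,0.05,0,0,-0.02,0,0.05,0,0,-0.02,0,0.05],
)

```text
clock: 11.17
tcp_pos: [0.5266, -0.1383, 0.0946]
orientation: [-0.001, 0.674, 0.739, -0.0]
wrist_force: [0.3, 0.7, 0.5]
finger_gap: 0.0502
grip_force: 0.0
```

Emit:
move_arm(
  moves=[0.002,0,-0.025,0,0.05,0.002,0,-0.045,0,0.05,0.002,0,-0.06,0,0.05,0.002,0,-0.068,0,0.05,0.002,0,-0.068,0,0.05,0.002,0,-0.068,0,0.05,0.002,0,-0.068,0,0.01,0.002,0,-0.068,0,0.01,0.002,0,-0.068,0,0.01,0.002,0,-0.068,0,0.01,0.002,0,-0.068,0,0.01,0.002,0,-0.068,0,0.01],
  newtons=50,
)

```text
clock: 12.17
tcp_pos: [0.5307, -0.1406, 0.0287]
orientation: [0.001, 0.675, 0.738, 0.001]
wrist_force: [-0.1, 1.8, 6.1]
finger_gap: 0.0206
grip_force: 50.1
```

Emit:
move_arm(
  moves=[-0.001,0.01,0,0,0.01,-0.002,0.02,0,0,0.01,-0.0029,0.032,0,0,0.01,-0.0038,0.042,0,0,0.01],
)

```text
clock: 12.5
tcp_pos: [0.5277, -0.0994, 0.0287]
orientation: [0.003, 0.675, 0.738, -0.0]
wrist_force: [0.2, -5.4, 5.0]
finger_gap: 0.0202
grip_force: 50.0
```

Emit:
move_arm(
  moves=[-0.0013,0.014,0,0,0.01,-0.0025,0.028,0,0,0.01,-0.0038,0.042,0,0,0.01,-0.0051,0.056,0,0,0.01,-0.0064,0.07,0,0,0.01,-0.0076,0.084,0,0,0.01,-0.0089,0.098,0,0,0.01,-0.0102,0.112,0,0,0.01,-0.0102,0.112,0,0,0.01,-0.0102,0.112,0,0,0.01],
)

```text
clock: 13.33
tcp_pos: [0.517, 0.0155, 0.0287]
orientation: [0.001, 0.674, 0.739, 0.002]
wrist_force: [0.2, 3.8, 7.3]
finger_gap: 0.0204
grip_force: 50.4
```

Emit:
move_arm(
  moves=[0,0,0,0,0.05,0,0,0,0,0.05,0,0,0,0,0.05,0,0,0,0,0.05,0,0,0.03,0,0.05,0,0,0.07,0,0.05,0,0,0.1,0,0.05,0,0.04,0.14,0,0.05,0,0.08,0.18,0,0.05,0,0.08,0.18,0,0.05],
)

```text
clock: 14.17
tcp_pos: [0.5162, 0.0949, 0.2099]
orientation: [0.001, 0.675, 0.738, 0.001]
wrist_force: [1.0, -0.5, 0.2]
finger_gap: 0.05
grip_force: 0.0
```

```bash
python3 - <<'E'
from h import *
print(env.get_state()["tcp_pos"])
a=snap("top","t3.png")["pixels"][150:310,130:480,::-1]; b=snap("scene","s3.png")["pixels"][140:365,160:475,::-1]
b=cv2.resize(b,(420,300)); a=cv2.resize(a,(656,300))
cv2.imwrite("pics/c3.png",np.vstack([cv2.copyMakeBorder(b,0,0,0,236,0),a]))
E
```

```text
[0.51624877 0.09485557 0.20990858]
```

View pics/c3.png

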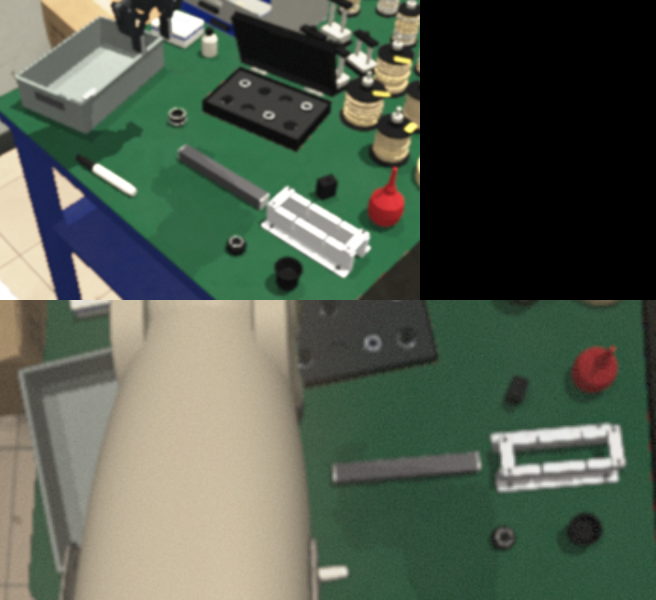

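The bar lies flat, wholly out of the guide, at (332,473)–(481,461) in the lower panel; the offcuts are off the bench. I'll measure its middle by mask.

```bash
python3 - <<'E'
from h import *
c=np.load("pics/t3.npz"); 
p=c["pixels"].astype(int); m=((p.max(2)-p.min(2)<28)&(p.sum(2)>150)).astype(np.uint8); m[:,:300]=0;m[:,389:]=0;m[:228]=0;m[255:]=0
n,l,st,ce=cv2.connectedComponentsWithStats(m); i=1+st[1:,4].argmax(); print(st[i])
r=cv2.minAreaRect(cv2.findContours((l==i).astype(np.uint8),0,2)[0][0]); print(r)
B=[ray(c,q,.022)[:2]*1000 for q in cv2.boxPoints(r)];print(np.round(B,1).tolist(),np.mean(B,0))
v=np.diff(B,axis=0);print(np.linalg.norm(v,axis=1),np.degrees(np.arctan2(v[:,1],v[:,0])))
print([ray(c,(130+x/1.874,150+y/1.875),.022)[:2]*1000 for x,y in[(332,173),(481,161)]])
s=np.load("pics/s3.npz");print([ray(s,(160+x*.75,140+y*.75),.022)[:2]*1000 for x,y in[(183,149),(268,200)]])
E
```

```text
[ 300  228   88   27 1248]
((343.5, 241.0), (26.0, 87.0), 90.0)
[[546.6, 55.0], [547.2, -146.0], [486.3, -144.5], [485.7, 54.4]] [516.44943393 -45.27196363]
[200.97651485  60.92911319 198.89783753] [-89.82435993 178.58946463  90.18537002]
[array([513.06087299,  38.20963235]), array([ 528.65402172, -144.77389939])]
[array([511.82804735,  28.59559504]), array([ 528.36294168, -152.07091558])]
```

Emit:
move_arm(
  moves=[0.006,-0.1505,-0.115,0,0.05,0.006,-0.1505,-0.115,0,0.05,0.006,-0.1505,-0.115,0,0.05,0.006,-0.1505,-0.115,0,0.05,0.006,-0.1505,-0.115,0,0.05,0.006,-0.1505,-0.115,0,0.05,0.006,-0.1505,-0.115,0,0.05,0.006,-0.1505,-0.115,0,0.05],
  newtons=80,
)

```text
clock: 14.93
tcp_pos: [0.5214, -0.0568, 0.092]
orientation: [-0.001, 0.675, 0.738, -0.0]
wrist_force: [-0.6, 0.0, 0.0]
finger_gap: 0.0499
grip_force: 0.0
```

Emit:
move_arm(
  moves=[0,0,-0.025,0,0.05,0,0,-0.045,0,0.05,0,0,-0.06,0,0.05,0,0,-0.065,0,0.05,0,0,-0.065,0,0.05,0,0,-0.065,0,0.05,0,0,-0.065,0,0.01,0,0,-0.065,0,0.01,0,0,-0.065,0,0.01,0,0,-0.065,0,0.01,0,0,-0.065,0,0.01,0,0,-0.065,0,0.01],
)

```text
clock: 15.93
tcp_pos: [0.5231, -0.0569, 0.0288]
orientation: [0.001, 0.675, 0.738, 0.001]
wrist_force: [-0.3, 1.8, 5.7]
finger_gap: 0.0196
grip_force: 78.8
```

Emit:
move_arm(
  moves=[0,0,0.005,0,0.01,0,0,0.01,0,0.01,0,0,0.015,0,0.01,0,0,0.02,0,0.01,0,0,0.02,0,0.01,0,0,0.02,0,0.01],
)

```text
clock: 16.43
tcp_pos: [0.5221, -0.0569, 0.0476]
orientation: [0.0, 0.675, 0.738, 0.0]
wrist_force: [0.2, -0.4, -5.9]
finger_gap: 0.0194
grip_force: 79.2
```

```bash
python3 - <<'E'
from h import *
s=env.get_state(); print(s["tcp_pos"],s["wrist_force"],s["ft_torque"])
a=snap("scene","s4.png")["pixels"][190:365,240:450,::-1]
cv2.imwrite("pics/c4.png",cv2.resize(a,(720,600)))
E
```

```text
[ 0.52213681 -0.05694909  0.04755809] [ 0.16611476 -0.43677094 -5.93269693] [-0.01534239 -0.01414516 -0.03320823]
```

View pics/c4.png

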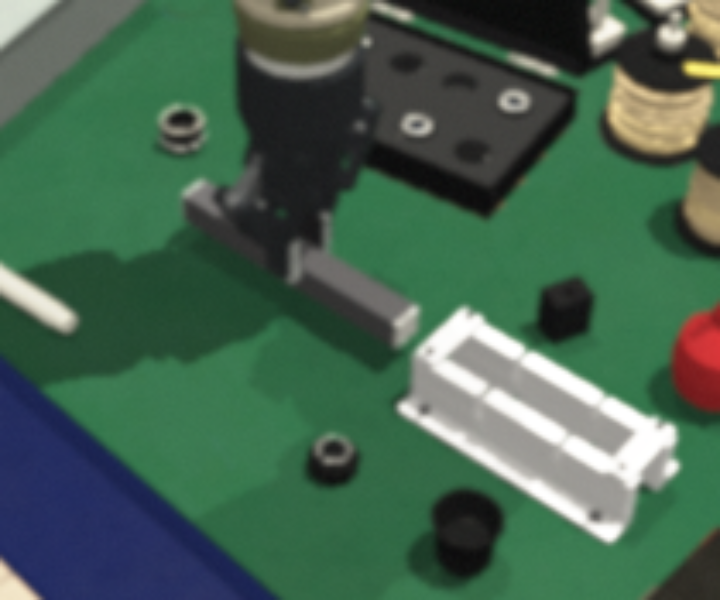

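The bar hangs level and clear, weighing 5.9 N; bystanders are undisturbed.

Emit:
move_arm(
  moves=[0,0,0.025,0,0.01,0,0,0.055,0,0.01,0,0,0.085,0,0.01,0,0,0.115,0,0.01,0,0,0.145,0,0.01,0,0.02,0.15,0.08,0.01,0,0.045,0.15,0.18,0.01,0,0.07,0.15,0.28,0.01,0,0.095,0.15,0.38,0.01,0,0.12,0.15,0.48,0.01,0,0.145,0.15,0.58,0.01,0,0.17,0.15,0.68,0.01],
)

```text
clock: 17.48
tcp_pos: [0.5213, 0.1143, 0.1966]
orientation: [-0.0, 0.388, 0.922, -0.0]
wrist_force: [0.8, 0.4, -5.8]
finger_gap: 0.0198
grip_force: 80.0
```

Emit:
move_arm(
  moves=[0,0.025,0,0.1,0.01,0,0.05,0,0.2,0.01,0,0.075,0,0.3,0.01,0,0.1,0,0.4,0.01,0,0.12,0,0.5,0.01,0,0.14,0,0.6,0.01,0,0.16,0,0.7,0.01,0,0.18,0,0.8,0.01,-0.001,0.2,0,0.9,0.01,-0.0015,0.21,0,1.0,0.01,-0.0015,0.21,0,1.055,0.01,-0.0015,0.21,0,1.055,0.01],
)

```text
clock: 18.48
tcp_pos: [0.5197, 0.3239, 0.1962]
orientation: [-0.001, -0.128, 0.992, -0.0]
wrist_force: [0.5, -0.7, -5.7]
finger_gap: 0.0197
grip_force: 79.9
```

Emit:
move_arm(
  moves=[0,0,0,0,0.01,0,0,0,0,0.01],
)

```text
clock: 18.65
tcp_pos: [0.5202, 0.3227, 0.1967]
orientation: [-0.001, -0.126, 0.992, -0.0]
wrist_force: [-0.5, 0.3, -5.3]
finger_gap: 0.0194
grip_force: 79.9
```

```bash
python3 - <<'E'
from h import *
a=snap("top","t5.png")["pixels"][150:310,110:290,::-1]; b=snap("scene","s5.png")["pixels"][90:250,150:330,::-1]
cv2.imwrite("pics/c5.png",np.hstack([cv2.resize(a,(400,356)),cv2.resize(b,(400,356))]))
E
```

```text
(no output)
```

View pics/c5.png

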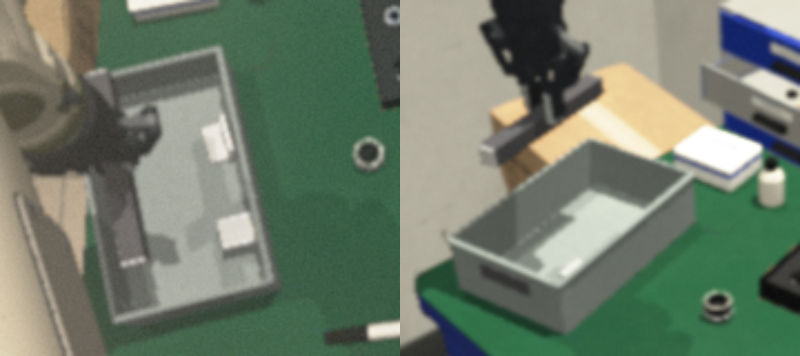

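Both offcuts lie in the bin against the right side wall and the bar is parallel above the free half. Lowering it.

Emit:
move_arm(
  moves=[0,0,-0.02,0,0.01,0,0,-0.045,0,0.01,0,0,-0.07,0,0.01,0,0,-0.095,0,0.01,0,0,-0.115,0,0.01,0,0,-0.135,0,0.01,0,0,-0.15,0,0.01,0,0,-0.158,0,0.01,0,0,-0.162,0,0.01,0,0,-0.164,0,0.01,0,0,-0.164,0,0.01],
)

```text
clock: 19.67
tcp_pos: [0.5209, 0.3232, 0.0337]
orientation: [0.0, -0.126, 0.992, 0.0]
wrist_force: [0.3, 0.7, -5.3]
finger_gap: 0.0201
grip_force: 79.8
```

Emit:
move_arm(
  moves=[0,0,-0.001,0,0.01,0,0,-0.002,0,0.01,0,0,-0.002,0,0.01,0,0,-0.002,0,0.04,0,0,-0.002,0,0.04,0,0,-0.002,0,0.04,0,0,-0.002,0,0.04,0,0,0.02,0,0.04,0,0,0.05,0,0.04,0,0,0.09,0,0.04,0,0,0.13,0,0.04,0,0,0.17,0,0.04],
)

```text
clock: 20.67
tcp_pos: [0.5201, 0.3231, 0.2053]
orientation: [0.0, -0.127, 0.992, 0.0]
wrist_force: [0.9, 0.8, 0.1]
finger_gap: 0.0399
grip_force: 0.0
```

Emit:
move_arm(
  moves=[-0.02,0.02,0.05,0,0.04,-0.04,0.04,0.06,0,0.04,-0.07,0.06,0.06,0,0.04,-0.1,0.08,0.06,0,0.04,-0.13,0.1,0.06,0,0.04,-0.16,0.12,0.06,0,0.04,-0.19,0.14,0.06,0,0.04,-0.22,0.15,0.06,0,0.04,-0.25,0.16,0.06,0,0.04,-0.28,0.17,0.06,0,0.04,-0.28,0.17,0.06,0,0.04],
)

```text
clock: 21.58
tcp_pos: [0.2355, 0.4943, 0.264]
orientation: [-0.001, -0.129, 0.992, 0.001]
wrist_force: [0.4, 0.4, -0.3]
finger_gap: 0.0399
grip_force: 0.0
```

```bash
python3 - <<'E'
from h import *
a=snap("top","t6.png")["pixels"][140:310,110:480,::-1]
cv2.imwrite("pics/c6.png",cv2.resize(a,(740,340)))
E
```

```text
(no output)
```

View pics/c6.png

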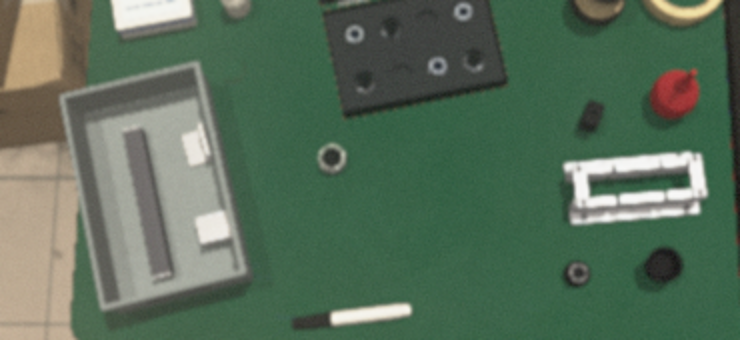

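All three lie flat in the bin: bar at (147,203), angle at (195,145), tube at (212,228). The bystanders haven't moved.

```bash
python3 -c "
from workcell import env
print(env.hand_in())"
```

```text
the job is handed in; nothing more can be done
None
```

The angle offcut, tube offcut and bar are all in the scrap bin, with the bar drawn clear, set down flat and regripped by its middle; the bystanders look unmoved and the job is handed in at about 22 s, with no verdict shown.

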